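Seal a pastry gift box in the one-hand clamp jig

ROBOT

A 6-joint arm with a two-finger parallel gripper is mounted at the origin on the work surface. World frame = base frame: x ahead of the robot, y to its left, z up, the work surface at z = 0. Lengths are in m, angles in rad, forces in N, time in s.
With the tool pointing down it reaches from about 0.325 to 0.9 m from the base axis. Payload 6.1 kg.
Tool frame: the origin (TCP) lies on the centre line of the jaws, within the pads' length; the fingertips stand r.finger_overhang ahead of it and the grasp point (between the pads) lies 6 mm ahead of it (r.finger_overhang is the distance from the TCP to the fingertips, in m); z points along the fingers, x is the direction in which the jaws open and shut, and the axes are right-handed (so a half turn about z gives the same grasp; the last joint's range is limited). The gripper opens to 85 mm and grips with 20 to 120 N. Pads are 22 mm wide; open, the fingers measure 114 mm over their backs; the gripper's body (76 mm by 85 mm) begins 54 mm behind the grasp point. The pads swing forward as they close: fully open they stand 13 mm farther back than shut.
Start: joints at [-1.266, 0.22, 1.526, -0, 1.395, -0.126], TCP at [0.261, -0.568, 0.256] pointing down, gripper open.
Joint ranges: [-2.98, 2.98], [-0.91, 2.08], [0.09, 2.57], [-1.24, 4.39], [0.2, 2.65], [-2.68, 2.68]. Speed limits (rad/s): [2.57, 2.57, 3.01, 3.14, 3.14, 3.14].

INTERFACE

Orientations are given as a rotation vector (axis times angle).
In Python, from plant import r, viewer, sign_off gives the robot as it stands. The module is installed in compiled form; this text tells all that it offers.
- The arm moves only by the tool jog_arm, never from a script. Its arguments are lists of equal length, an entry for each row: "jaw": the opening, from 0 (shut) to 1 (fully open); "xyz": the shift along the tool's x, y, z in cm, a list of three; "turn": the turn, a rotation vector about the tool's x, y, z in rad, a list of three. In form: {"jaw": [jaw, ...], "xyz": [[x, y, z], ...], "turn": [[rx, ry, rz], ...]}. A call has 1 to 20 rows; each row shifts and turns the commanded pose from where the row before left it, along the tool's axes as they then stand; what a row does not reach is not made up. A row lasts 1/12 s, in which the tool goes at most 41.7 mm and 7.16 degrees, less where a joint would pass 70% of its speed; a pose out of reach is approached as far as the arm can. A call with a gripper value outside its range is refused whole. The fingers move at their own pace and stop on an object; "squeeze" is the grip in N (left out, the last holds). Time passes only in rows, so rows that do not move let the fingers close. It gives the time, the measured TCP pose, the force and the opening at its end, in the units of the state.
- r.observe(): the state, without advancing time (a new reading comes with each control period).
- viewer.get_image(name): name is "side" or "top" or "wrist"; returns a dict with "frame" (384x512x3 uint8, blue, green, red), "vertical_fov" (degrees; the focal length in pixels is half the picture's height over the tangent of half this angle, whatever the lens; pixels are square), "cx", "cy" (the principal point, pixels), "k1" (the pictures are not rectified: a ray, as slopes to the right and down, at radius r is drawn at 1 + k1 r^2 times it, then the intrinsics apply), "world_from_camera" (4x4, takes a point from camera to world coordinates); the wrist camera has in their place "T_tool_cam" (4x4, takes a point from camera to tool coordinates, whose origin is the TCP and whose axes are the tool frame's). Camera axes: x right, y up, looking along -z (the intrinsics and any distortion apply to the point x, -y, -z); pixel columns grow to the right and rows downward; lengths in m; the calibration is good to about 2 mm. A picture is of the moment at which its call begins: read the wrist's pose just before it. There is no depth.
- sign_off(): hands the job in, once; it reports no verdict.
Trained networks look in the newest picture that a camera, given by its name, has taken for a name from the list of things; names that differ only in an ending like _2 or _b are one class to them, and where a whole thing is asked for, a point or a joint stands for the part that bears it (a point fixed in the world has none). Each returns a list of dicts, best first, with "score" (0 to 1); they miss things now and then, are a little off and sometimes report something else, mostly with a low value. They report only what shows in the picture. A call takes as long as a camera call. They do not tell look-alikes from the thing itself.
- viewer.find_in(camera, name): "at" ([x, y, z] in m, in the coordinates of the camera as it stood for that picture, good to about 4 mm: the middle of the surface that is visible of it).
The state is a dict: "time_s": time; "joints": joint angles; "qd": joint speeds; "joint_efforts": joint torques, N m; "position": TCP position; "eef_rot": TCP orientation; "wrist_force": force on the tool from outside, world axes, zero at the start; "moment": the same for the moment, N m; "opening": opening from 0.0 (shut) to 1.0 (fully open).
Only numpy, scipy, OpenCV 4.12 (cv2) and the standard library are available. Lean on these libraries where they do the work, as an engineer would, in place of code of your own. Each camera call takes 0.05 s, during which the arm holds its last target. There are 200 camera calls.

TASK

Seal the pastry gift box that stands in the clamp jig on the packing counter: gently lower its hinged lid fully shut, so that the front flap covers the adhesive strip, then squeeze and release the clamp's ratchet trigger as often as needed until the foam pad bears on the flap and the box is held snugly between both jaws, without crushing the cardboard. Move the jaw only with the trigger and leave the cup, the jar and the bun where they are. Finish while holding: the gripper is to stay closed round handle and trigger, keeping the trigger squeezed and the box gripped, and nothing is let go at the end.

Things in the scene. Friction and masses are not known exactly. Their poses are not given: they have to be found in the camera images.
- jig: Fixed plywood jig board 305 x 345 x 18 mm; origin on the bench under the middle of the box nest (edges at x -195, +110, y -185, +160). 'Jig frame' below means its x, y (mm) and height above the bench. A one-hand ratchet bar clamp lies flat on it, bar along y; handle and trigger stick out to -x. Low box fences at x +-83, tops at height 30.
- rear_jaw: Fixed black clamp body and rear jaw with teal panel, on the -y side of the box; origin and axes as the jig's. Its rubber pad (44 wide, 34 high, centre at x -14, height 63) faces +y at y -61; jaw arm y -94 to -72, top at height 76; housing x -124 to -78, y -130 to -70, top at height 81.
- front_jaw: Sliding black front jaw on the end of the bar (26 mm high, reaches from the bar to x -2, 24 mm thick along y), carrying the foam pad. Not to be pushed by hand. Its origin is on the bar axis (x -102, height 63) and moves along -y with the bar; the jaw block is centred 122 mm along +y from it.
- bar (a joint): Travel of the steel bar (20 x 6 mm, at jig x -102, height 63) with the front jaw towards the rear jaw, m: 0 = wide open, up to 0.060. Free to move only by the ratchet: each full squeeze advances it one tooth, 5 mm (the first up to 8), and when the trigger is released it settles back about 1.5 mm and is held by a pawl (it cannot go back).
- foam_pad: Yellow soft pad on the front jaw, 44 wide (x) x 24 thick (y) x 34 high, centred at x -14, height 63. Origin at the centre of its pressing face, which looks to -y; at bar travel 0 the face stands at y +88 mm.
- pad_spring (a joint): How far the foam pad is pressed in, m, 0 to 0.020; it pushes back with 1.2 N per mm, which is the force on the box (5 mm = 6 N).
- trigger_blade: Teal trigger lever, 10 mm thick, 22 mm high (height 52 to 74). Its origin is the trigger's pivot beside the bar; the blade runs from it along its own -x, from 25 to 111 mm.
- trigger (a joint): Trigger angle, rad: 0 = released (a spring returns it, 3 to 6 N at the grip point), 0.32 = fully squeezed against its stop. It turns about the vertical so that the blade swings towards the handle (-y). Near full release is needed before each new bite. 10 to 14 N at the grip point squeezes it fully with the box gripped.
- trigger_point (a point): Grip point on the trigger's centre line, 60 mm from the pivot, height 63; it swings about 19 mm towards the handle.
- grip_handle: Fixed black handle, 18 mm thick, 26 mm high (height 50 to 76), lying parallel to the squeezed trigger on its -y side; same origin as the trigger pivot but turned 0.16 rad; it runs from 30 to 130 mm along its own -x, its faces at y -11.5 and -29.5 mm of its own frame.
- squeeze_point (a point): Height 63; the middle between the outer faces of handle and SQUEEZED trigger, 60 mm along the handle from the pivot. Fingers that close along the jig's y here, from above, take handle and trigger together: outer width 49 mm released (trigger side 34, handle side 15 mm from this point) and 30 mm fully squeezed (15 to each side; both faces slope 0.16 rad, so flat pads stop 33 to 37 apart).
- gift_box: Loose cardboard gift box with biscuits in it, 150 (x) x 110 (y) x 70 mm high, 4 mm walls, 0.3 to 0.45 kg, standing on the jig board (its underside at height 18). Origin at the centre of its underside; axes as the jig's. It stands 1 to 4 mm off the rear jaw's pad; pushed along y it slides (1 to 3 N) until it bears on that pad.
- lid (a joint): Lid angle, rad: 0 = shut (level on the box), 1.57 = upright, 1.9 = limit. A stiff paper hinge: the lid stays where it is left; it takes 0.3 to 1 N at its edge to move. The lid turns about the box's top edge at the -y side.
- lid_hinge (a point): Middle of the hinge line at the top of the box's -y side (height 88 mm, 0.5 mm above the wall); the line runs along x.
- lid_edge (a point): Middle of the lid's free edge on its outer face, 110 mm from the hinge (lid 154 wide, 4 mm thick; the outer face looks up when shut and to -y when upright).
- flap_face (a point): Outer face of the 3 mm flap that hangs 43 mm down from the lid's free edge, at the point where the foam pad will press; with the lid shut it looks to +y, 58.5 mm from the box centre. In closing, the flap swings out 8 mm beyond its shut position.
- paper_cup: Grey paper cup, 80 mm wide, 95 mm high, standing loose on the bench; origin under its centre. Leave alone.
- jam_jar: Amber glass jar with white cap, 70 mm wide, 85 mm high, loose on the bench; origin under its centre. Leave alone.
- bun: Golden swirl bun, 100 mm wide, 40 mm high, loose on the bench; origin under its centre. Leave alone.
Mind the look-alikes: they are no part of the job. Of the things that look like the gift_box, the smallest one is meant.

How it is judged:
By the outcome, as a careful person would: the job done as asked, in the order asked, and still so for the second after the job is handed in, while the arm keeps its last pose, push and grip.
It also fails if it takes over 64 s, if anything falls off the work surface, if the arm or the gripper's body presses on something with over 40 N, if the wrist force passes 120 N, or if a joint passes its speed limit or range.

## Working session

There is one attempt and no reset: what is moved stays moved. The work goes in short steps, Python scripts to look and compute and a tool call to move; the robot and the scene stay as the last step left them, time stands still between calls to the robot, and variables do not carry over. Pictures are saved under pics/ and viewed, about 8 in all and at most 12, crops included, and the job is handed in when it is done.

Besides the shell and the picture viewer there is one more tool, called after "Request:" by a JSON object that holds its "method" and its "body". jog_arm: Moves the arm, as the interface text tells. Its arguments: {"type":"object","properties":{"jaw":{"type":"array","items":{"type":"number"}},"xyz":{"type":"array","items":{"type":"array","items":{"type":"number"}}},"turn":{"type":"array","items":{"type":"array","items":{"type":"number"}}},"squeeze":{"type":"number"}},"required":["jaw","xyz","turn"]}

```bash
mkdir -p pics; cat > h.py <<'E'
import numpy as np, cv2
from scipy.spatial.transform import Rotation as R
from plant import r, viewer, sign_off
def shot(n,save=None):
    s=r.observe(); im=viewer.get_image(n)
    if n=='wrist':
        T=np.eye(4);T[:3,:3]=R.from_rotvec(s['eef_rot']).as_matrix();T[:3,3]=s['position']
        im['W']=T@np.array(im['T_tool_cam'])
    else: im['W']=np.array(im['world_from_camera'])
    if save: cv2.imwrite('pics/'+save,im['frame'])
    return im
def f_(im): return im['frame'].shape[0]/2/np.tan(np.radians(im['vertical_fov'])/2)
def proj(im,p):
    c=np.linalg.inv(im['W'])@np.append(p,1); a=np.array([c[0],-c[1]])/-c[2]
    return a*(1+im['k1']*(a@a))*f_(im)+[im['cx'],im['cy']]
def ray(im,u,v):
    d=(np.array([u,v])-[im['cx'],im['cy']])/f_(im); a=d.copy()
    for _ in range(20): a=d/(1+im['k1']*(a@a))
    w=im['W'][:3,:3]@np.array([a[0],-a[1],-1]); return im['W'][:3,3],w
def atz(im,u,v,z):
    o,d=ray(im,u,v); return o+d*(z-o[2])/d[2]
def find(n,im,name,k=3):
    return [(round(q['score'],2),(im['W']@np.append(q['at'],1))[:3].round(4)) for q in viewer.find_in(n,name)[:k]]
E
cat > a.py <<'E'
from h import *
print(r.finger_overhang, r.observe())
ims=[]
for n in ['side','top']:
    im=shot(n); ims.append(im['frame'])
    cv2.imwrite(f'pics/{n}0.png',im['frame'])
    print(n,im['W'].round(3).tolist(),im['vertical_fov'],im['k1'])
    for t in ['jig','rear_jaw','front_jaw','foam_pad','trigger_blade','grip_handle','gift_box','lid','flap_face','lid_edge','paper_cup','jam_jar','bun']:
        print(t,[(s,p.tolist(),proj(im,p).round().tolist()) for s,p in find(n,im,t)])
cv2.imwrite('pics/both.png',np.vstack(ims)[:, :])
E
python3 a.py
```

```text
0.025 {'time_s': 0.0, 'joints': array([-1.26609485e+00,  2.21181956e-01,  1.52760334e+00, -2.99221780e-07,
        1.39468694e+00, -1.26095353e-01]), 'qd': array([ 8.02568292e-04, -1.54508806e-03, -5.21066987e-04, -8.80473259e-04,
       -8.80589384e-04,  8.43214264e-05]), 'joint_efforts': array([-8.32935202e-04, -4.96900105e+01, -3.89396310e+01, -1.00794937e-04,
        1.09701310e-02, -3.19869366e-05]), 'position': array([ 0.26083072, -0.5673709 ,  0.25523066]), 'eef_rot': array([-2.64389520e+00,  1.69465264e+00,  2.26498830e-03]), 'wrist_force': array([0.45839465, 0.62794921, 0.30518927]), 'moment': array([ 0.07201376,  0.0046775 , -0.02830758]), 'opening': 0.9966867960406744}
side [[-0.997, 0.028, -0.066, 0.503], [-0.07, -0.531, 0.845, 1.02], [-0.011, 0.847, 0.532, 0.703], [0.0, 0.0, 0.0, 1.0]] 52.18140750091508 -0.036867131739456514
jig [(0.95, [0.5766, 0.001, 0.0173], [258.0, 203.0]), (0.63, [0.562, 0.1963, 0.0564], [258.0, 231.0])]
rear_jaw [(0.56, [0.5832, -0.1697, 0.0841], [259.0, 158.0])]
front_jaw [(0.61, [0.5923, 0.0286, 0.0691], [252.0, 193.0]), (0.34, [0.52, -0.1753, 0.
[... 1861 characters left out ...]
0]), (0.77, [0.7339, 0.3775, 0.1004], [133.0, 128.0]), (0.62, [0.4308, 0.3751, 0.1005], [134.0, 235.0])]
flap_face [(0.94, [0.436, 0.3776, 0.101], [133.0, 233.0]), (0.83, [0.6637, -0.0877, 0.1905], [301.0, 140.0]), (0.68, [0.7345, 0.377, 0.1016], [133.0, 128.0])]
lid_edge [(0.9, [0.7342, 0.3747, 0.1008], [134.0, 128.0]), (0.81, [0.4297, 0.3735, 0.1022], [134.0, 235.0]), (0.75, [0.6635, -0.0875, 0.1908], [301.0, 140.0])]
paper_cup [(0.95, [0.5454, -0.3855, 0.0449], [401.0, 188.0])]
jam_jar [(0.65, [0.5551, 0.169, 0.0828], [208.0, 189.0]), (0.35, [0.6634, -0.0868, 0.1903], [301.0, 140.0])]
bun [(0.57, [0.4263, 0.1227, 0.0306], [227.0, 235.0]), (0.52, [0.6546, -0.0683, 0.1314], [292.0, 148.0])]
```

```bash
python3 - <<'E'
import cv2,numpy as np
a=cv2.imread('pics/side0.png')[90:310,110:420]; b=cv2.imread('pics/top0.png')[90:310,110:420]
c=np.vstack([cv2.resize(x,None,fx=1.35,fy=1.35,interpolation=3) for x in(a,b)])
c=np.hstack([cv2.resize(x[:190],None,fx=1.29,fy=1.29,interpolation=3) for x in(a,b)])
top=cv2.resize(cv2.imread('pics/top0.png')[110:230,230:390],(800,600),interpolation=3)
cv2.imwrite('pics/ov.png',c); cv2.imwrite('pics/topz.png',top)
E
```

```text
(no output)
```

View pics/ov.png

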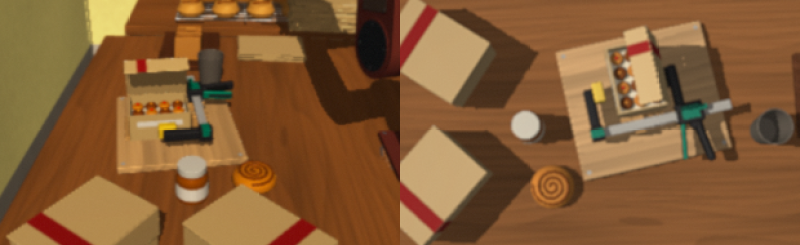

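View pics/topz.png

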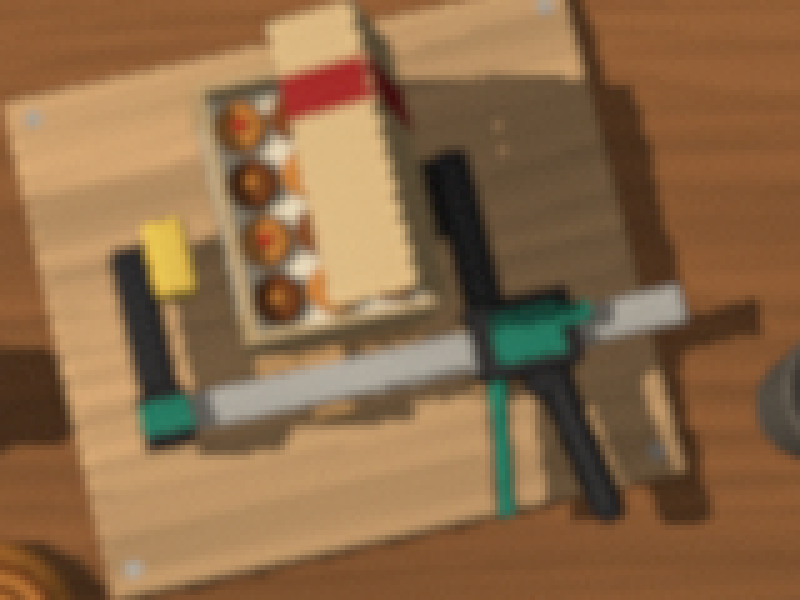

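The real box is the one in the jig, at top view px (301,140). It is the smallest, and the closed boxes at (137,128) and (132,235) are look-alikes. Its lid is upright. Next I fit the jig pose.

```bash
cat >> h.py <<'E'
def fit2d(src,dst):
    src=np.array(src,float);dst=np.array(dst,float);a=src-src.mean(0);b=dst-dst.mean(0)
    th=np.arctan2((a[:,0]*b[:,1]-a[:,1]*b[:,0]).sum(),(a*b).sum())
    M=np.array([[np.cos(th),-np.sin(th)],[np.sin(th),np.cos(th)]])
    t=dst.mean(0)-M@src.mean(0); return th,t,(src@M.T+t-dst)
E
python3 - <<'E'
from h import *
im=shot('top')
px=[(5,100),(565,-2),(690,470),(105,598)]
w=[atz(im,230+u/5,110+v/5,.018)[:2] for u,v in px]
th,t,e=fit2d([(.11,.16),(.11,-.185),(-.195,-.185),(-.195,.16)],w)
print(th,t,e*1000)
def J(x,y,z): 
    c,s=np.cos(th),np.sin(th); return np.array([c*x-s*y+t[0],s*x+c*y+t[1],z])
for n,p in dict(pad=(-.014,.1,.08),housing=(-.101,-.1,.081),frontjaw=(-.102,.122,.076),trig=(-.162,-.1,.074)).items():
    q=J(*p); print(n,q,(proj(im,q)-[230,110])*5)
E
```

```text
0.17551404389040975 [ 0.65669176 -0.07336274] [[-0.16479739 -0.17635203]
 [ 8.03476122 -1.41162712]
 [-5.81106121  3.74614711]
 [-2.05890262 -2.15816796]]
pad [0.62544541 0.02265635 0.08      ] [145.50198673 262.93168634]
housing [ 0.57470486 -0.18946247  0.081     ] [525.83712249 340.15997463]
frontjaw [0.53495585 0.02895231 0.076     ] [139.31276387 423.57372818]
trig [ 0.51464201 -0.20011394  0.074     ] [547.87013681 447.18696813]
```

```bash
cat >> h.py <<'E'
def rel(p,yaw=None,tilt=None):
    """print shift (cm, tool axes) from measured pose to p and the turn about tool z to bring tool x to world yaw"""
    s=r.observe();M=R.from_rotvec(s['eef_rot']); d=M.inv().apply(np.array(p)-s['position'])*100
    tx=M.apply([1,0,0]); y0=np.arctan2(tx[1],tx[0]); print('shift cm',d.round(2),'pos',s['position'].round(4),'yaw',y0.round(3),'zax',M.apply([0,0,1]).round(3),'op',s['opening'],'t',s['time_s'],'F',s['wrist_force'].round(1))
    if yaw is not None:
        a=(yaw-y0+np.pi/2)%np.pi-np.pi/2; print('turn z',-a)
        Mn=M*R.from_rotvec([0,0,-a]); print('shift after turn',(Mn.inv().apply(np.array(p)-s['position'])*100).round(2))
E
python3 - <<'E'
from h import *
rel([0.58,-0.12,0.36],np.pi/2+.17)
im=shot('wrist'); print(np.array(im['T_tool_cam']).round(3),im['vertical_fov'])
E
```

```text
shift cm [-27.38 -47.69 -10.37] pos [ 0.261  -0.5679  0.2563] yaw -1.14 zax [-0.  0. -1.] op 1.0018837060710328 t 1.45 F [ 0.7  0.7 -0.2]
turn z 0.26080605695776704
shift after turn [-38.75 -39.02 -10.37]
[[ 1.    -0.    -0.    -0.   ]
 [-0.    -0.963 -0.27  -0.068]
 [-0.     0.27  -0.963 -0.119]
 [ 0.     0.     0.     1.   ]] 70.75938582038333
```

Request:
{"method": "jog_arm", "body": {"jaw": [0,0,0,0,0,0,0,0,0,0,0,0,0,0,0,0,0,0,0,0], "xyz": [[0,0,-1],[0,0,-1],[0,0,-1],[-2.28,-2.3,-0.5],[-2.28,-2.3,-0.5],[-2.28,-2.3,-0.5],[-2.28,-2.3,-0.5],[-2.28,-2.3,-0.5],[-2.28,-2.3,-0.5],[-2.28,-2.3,-0.5],[-2.28,-2.3,-0.5],[-2.28,-2.3,-0.5],[-2.28,-2.3,-0.5],[-2.28,-2.3,-0.5],[-2.28,-2.3,-0.5],[-2.28,-2.3,-0.5],[-2.28,-2.3,-0.4],[-2.28,-2.3,0],[-2.28,-2.3,0],[-2.28,-2.3,0]], "turn": [[0,0,0.087],[0,0,0.087],[0,0,0.087],[0,0,0],[0,0,0],[0,0,0],[0,0,0],[0,0,0],[0,0,0],[0,0,0],[0,0,0],[0,0,0],[0,0,0],[0,0,0],[0,0,0],[0,0,0],[0,0,0],[0,0,0],[0,0,0],[0,0,0]], "squeeze": 20}}

```text
time_s: 3.17
position: [0.5817, -0.1183, 0.3556]
eef_rot: [-2.402, 2.025, -0.001]
wrist_force: [-0.5, -0.8, -1.6]
opening: -0.004
```

```bash
python3 - <<'E'
from h import *
rel([0.58,-0.12,0.36],np.pi/2+.17)
im=shot('wrist')
np.save('w1.npy',im,allow_pickle=True)
c=cv2.resize(im['frame'],(800,600),interpolation=2); cv2.imwrite('pics/w1.png',c)
for t in ['lid_edge','lid_hinge','gift_box','trigger_blade','grip_handle','foam_pad','rear_jaw','front_jaw','trigger_point','squeeze_point']:
    print(t,[(s,p.tolist(),(proj(im,p)*1.5625).round().tolist()) for s,p in find('wrist',im,t,2)])
E
```

```text
shift cm [ 0.14  0.19 -0.44] pos [ 0.5817 -0.1183  0.3556] yaw -1.401 zax [ 0.001 -0.    -1.   ] op -0.0040576879300607965 t 3.1667 F [-0.5 -0.8 -1.6]
turn z -0.00010198120055537885
shift after turn [ 0.14  0.19 -0.44]
lid_edge [(0.8, [0.6738, -0.0864, 0.1937], [379.0, 132.0]), (0.67, [0.4452, 0.2644, 0.0724], [27.0, 318.0])]
lid_hinge [(0.84, [0.7112, 0.2726, 0.0373], [38.0, 55.0]), (0.78, [0.6702, -0.0852, 0.1861], [377.0, 139.0])]
gift_box [(0.94, [0.7088, 0.2703, 0.0423], [36.0, 56.0]), (0.68, [0.6728, -0.088, 0.1881], [382.0, 135.0])]
trigger_blade [(0.71, [0.5181, -0.1719, 0.0751], [446.0, 322.0])]
grip_handle [(0.86, [0.5193, -0.2241, 0.0736], [497.0, 329.0])]
foam_pad []
rear_jaw [(0.82, [0.6023, -0.1689, 0.0805], [461.0, 240.0]), (0.34, [0.5408, -0.3859, 0.0643], [647.0, 331.0])]
front_jaw [(0.66, [0.6013, 0.0148, 0.0785], [267.0, 208.0])]
trigger_point [(0.88, [0.5187, -0.1763, 0.0759], [451.0, 323.0]), (0.5, [0.6262, 0.0035, 0.0839], [280.0, 183.0])]
squeeze_point [(0.74, [0.5252, -0.2165, 0.0732], [491.0, 322.0])]
```

View pics/w1.png

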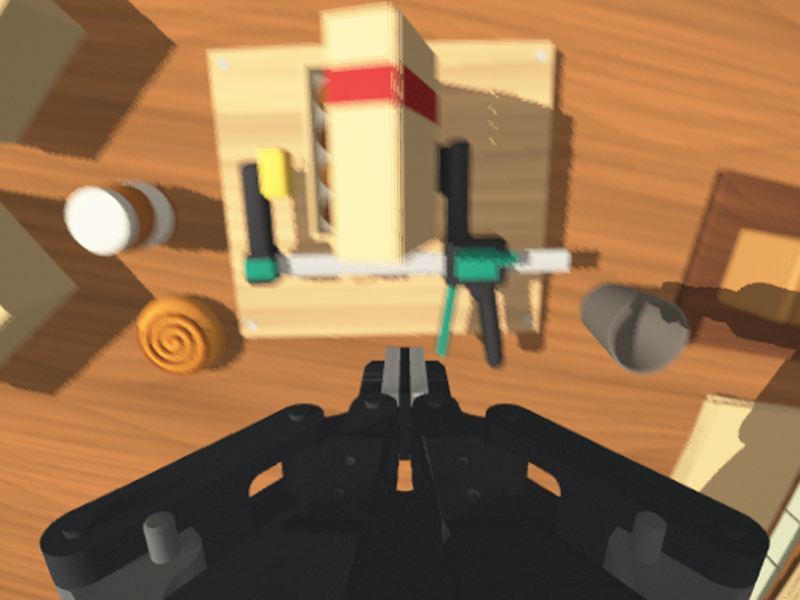

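Wrist view, 800 px scale: the jig is nearly axis-aligned. The lid's top edge runs from about (388,3) to (403,262), the foam pad is at (274,173), the blade runs (452,285)–(441,355) and the handle (480,283)–(495,363). I fit the jig pose from the board corners and measure the lid.

```bash
cat > fit.py <<'E'
from h import *
im=np.load('w1.npy',allow_pickle=True).item()
k=1/1.5625
px=[(208,50),(555,40),(540,333),(247,338)]
w=[atz(im,u*k,v*k,.018)[:2] for u,v in px]
th,t,e=fit2d([(.11,.16),(.11,-.185),(-.195,-.185),(-.195,.16)],w)
print('wrist',th,t,(e*1000).round(1).tolist())
def J(x,y,z,th=th,t=t):
    c,s=np.cos(th),np.sin(th); return np.array([c*x-s*y+t[0],s*x+c*y+t[1],z])
def Jin(p):
    c,s=np.cos(th),np.sin(th); d=np.array(p)[:2]-t; return (np.array([c*d[0]+s*d[1],-s*d[0]+c*d[1],p[2]])*1000).round(1)
def seen(u,v,z): return Jin(atz(im,u*k,v*k,z))
E
python3 - <<'E'
from fit import *
print('pad TL/TR/BL/BR (top z80)',[seen(u,v,.08).tolist() for u,v in[(258,150),(286,150),(262,197),(290,197)]])
print('front jaw teal ctr',seen(261,268,.076), 'housing teal',seen(477,262,.081),'rear jaw arm end',seen(457,142,.076))
print('blade top',seen(452,285,.074),seen(441,355,.074)); print('handle',seen(480,283,.076),seen(495,363,.076))
for z in(.19,.2): print('lid edge outer',z,seen(388,3,z),seen(403,262,z),'flap edge',seen(320,10,z),seen(334,262,z))
print('box front wall top',seen(308,67,.0875),seen(311,235,.0875))
print('net',Jin([0.6738,-0.0864,0.1937]),Jin([.5181,-.1719,.0751]),Jin([.5193,-.2241,.0736]))
E
```

```text
wrist 0.19648796903481022 [ 0.66226644 -0.0722719 ] [[-1.1, -1.1], [0.2, -1.4], [2.2, -0.5], [-1.3, 3.0]]
pad TL/TR/BL/BR (top z80) [[8.5, 99.3, 80.0], [7.5, 73.9, 80.0], [-32.9, 100.0, 80.0], [-33.8, 74.0, 80.0]]
front jaw teal ctr [-100.2  109.8   76. ] housing teal [-99.  -98.2  81. ] rear jaw arm end [ 10.1 -79.3  76. ]
blade top [-122.7  -75.3   74. ] [-196.5  -64.3   74. ]
handle [-120.9 -102.4   76. ] [-206.3 -119.9   76. ]
lid edge outer 0.19 [ 83.3 -24.1 190. ] [-75.8 -28.8 190. ] flap edge [ 80.9  17.2 190. ] [-74.5  18.5 190. ]
lid edge outer 0.2 [ 79.7 -24.3 200. ] [-73.9 -28.9 200. ] flap edge [ 77.4  15.5 200. ] [-72.6  16.8 200. ]
box front wall top [73.7 47.4 87.5] [-68.3  55.8  87.5]
net [  8.6 -16.1 193.7] [-160.8  -69.6   75.1] [-169.9 -121.    73.6]
```

```bash
cat > plan.py <<'E'
from fit import *
th=.19
H=np.array([-.058,.088]);rho=.090;half=.014
s=r.observe();M=R.from_rotvec(s['eef_rot'])
def tcp(th_,d=.004):
    c,q=np.cos(th_),np.sin(th_); P=H+rho*np.array([c,q])+d*np.array([-q,c]); return J(-.005,P[0]-half,P[1]+.025,.19)
pts=[J(-.005,-.078,.30,.19),J(-.005,-.078,.175+.025,.19),tcp(1.40)]+[tcp(a) for a in np.linspace(1.33,0.07,19)]
p=s['position']
for q in pts: print((M.inv().apply(q-p)*100).round(2).tolist()); p=q
E
python3 plan.py
```

```text
wrist 0.19648796903481022 [ 0.66226644 -0.0722719 ] [[-1.1, -1.1], [0.2, -1.4], [2.2, -0.5], [-1.3, 3.0]]
[4.4, -8.54, 5.55]
[-0.0, 0.0, 10.0]
[-1.74, 0.04, -0.24]
[-0.62, 0.01, 0.1]
[-0.61, 0.01, 0.14]
[-0.6, 0.01, 0.19]
[-0.59, 0.01, 0.23]
[-0.57, 0.01, 0.27]
[-0.55, 0.01, 0.31]
[-0.53, 0.01, 0.35]
[-0.5, 0.01, 0.38]
[-0.47, 0.01, 0.42]
[-0.44, 0.01, 0.45]
[-0.41, 0.01, 0.48]
[-0.38, 0.01, 0.51]
[-0.34, 0.01, 0.53]
[-0.3, 0.01, 0.55]
[-0.26, 0.01, 0.57]
[-0.22, 0.0, 0.59]
[-0.18, 0.0, 0.6]
[-0.14, 0.0, 0.62]
[-0.09, 0.0, 0.62]
```

Request:
{"method": "jog_arm", "body": {"jaw": [0,0,0,0,0,0,0,0,0,0,0,0], "xyz": [[1.1,-2.13,0],[1.1,-2.13,0],[1.1,-2.13,0],[1.1,-2.13,0],[0,0,2.6],[0,0,2.6],[0,0,2.6],[0,0,2.6],[0,0,2.6],[0,0,2.55],[0,0,0],[0,0,0]], "turn": [[0,0,0],[0,0,0],[0,0,0],[0,0,0],[0,0,0],[0,0,0],[0,0,0],[0,0,0],[0,0,0],[0,0,0],[0,0,0],[0,0,0]]}}

```text
time_s: 4.72
position: [0.671, -0.1489, 0.1981]
eef_rot: [2.4, -2.025, -0.006]
wrist_force: [-0.5, 0.0, -0.1]
opening: 0.002
```

```bash
python3 - <<'E'
from h import *
rel([0.67,-.15,.2])
im=shot('wrist'); a=im['frame']; b=shot('side')['frame'][120:230,180:320]
cv2.imwrite('pics/w2.png',np.hstack([cv2.resize(a,(448,336)),cv2.resize(b,(350,336),interpolation=2)]))
E
```

```text
shift cm [ 0.09  0.12 -0.19] pos [ 0.671  -0.1489  0.1981] yaw -1.402 zax [-0.004  0.001 -1.   ] op 0.0017885237459516674 t 4.7167 F [-0.5  0.  -0.1]
```

View pics/w2.png

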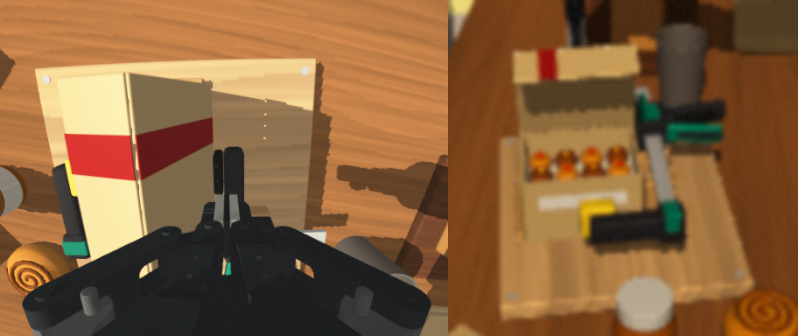

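The closed fingers stand behind the lid, clear of it (lid edge at px (130,75)–(155,270), fingertips at (228,200)). I start the arc.

Request:
{"method": "jog_arm", "body": {"jaw": [0,0,0,0,0,0,0,0,0,0,0,0,0,0,0], "xyz": [[-0.6,0,-0.15],[-0.6,0,-0.15],[-0.55,0,-0.1],[-0.62,0,0.1],[-0.61,0,0.14],[-0.6,0,0.19],[-0.59,0,0.23],[-0.57,0,0.27],[-0.55,0,0.31],[-0.53,0,0.35],[-0.5,0,0.38],[-0.47,0,0.42],[-0.44,0,0.45],[-0.41,0,0.48],[0,0,0]], "turn": [[0,0,0],[0,0,0],[0,0,0],[0,0,0],[0,0,0],[0,0,0],[0,0,0],[0,0,0],[0,0,0],[0,0,0],[0,0,0],[0,0,0],[0,0,0],[0,0,0],[0,0,0]]}}

```text
time_s: 6.07
position: [0.6585, -0.0724, 0.1689]
eef_rot: [2.402, -2.024, -0.004]
wrist_force: [-0.7, 0.5, -0.2]
opening: -0.0
```

```bash
python3 - <<'E'
from fit import *
rel([0.67,-.15,.2])
s=r.observe()['position']; print(Jin(s))
im=shot('wrist'); a=im['frame']; b=shot('side')['frame'][120:230,180:320]
print(find('wrist',im,'lid_edge'))
cv2.imwrite('pics/w3.png',np.hstack([cv2.resize(a,(448,336)),cv2.resize(b,(350,336),interpolation=2)]))
E
```

```text
wrist 0.19648796903481022 [ 0.66226644 -0.0722719 ] [[-1.1, -1.1], [0.2, -1.4], [2.2, -0.5], [-1.3, 3.0]]
shift cm [ 7.84  0.19 -3.12] pos [ 0.6585 -0.0724  0.1689] yaw -1.4 zax [-0.002  0.001 -1.   ] op -4.588360066947408e-05 t 6.0667 F [-0.7  0.5 -0.2]
[ -3.7   0.6 168.9]
[(0.82, array([ 0.6971, -0.0595,  0.1353]))]
```

View pics/w3.png

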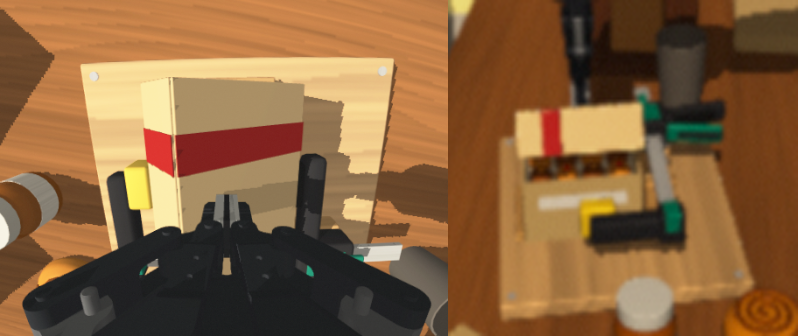

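The lid follows to about 40°. Continuing.

Request:
{"method": "jog_arm", "body": {"jaw": [0,0,0,0,0,0,0,0,0], "xyz": [[-0.38,0,0.51],[-0.34,0,0.53],[-0.3,0,0.55],[-0.26,0,0.57],[-0.22,0,0.59],[-0.18,0,0.6],[-0.14,0,0.6],[-0.08,0,0.4],[0,0,0]], "turn": [[0,0,0],[0,0,0],[0,0,0],[0,0,0],[0,0,0],[0,0,0],[0,0,0],[0,0,0],[0,0,0]]}}

```text
time_s: 6.97
position: [0.6553, -0.0544, 0.1254]
eef_rot: [2.401, -2.024, -0.003]
wrist_force: [-0.2, 0.3, -1.2]
opening: 0.002
```

Request:
{"method": "jog_arm", "body": {"jaw": [0,0,0,0], "xyz": [[0,0,0.2],[0,0,0.2],[0,0,0.1],[0,0,0]], "turn": [[0,0,0],[0,0,0],[0,0,0],[0,0,0]]}}

```text
time_s: 7.3
position: [0.6562, -0.0549, 0.122]
eef_rot: [2.402, -2.025, 0.0]
wrist_force: [1.0, -0.4, 0.3]
opening: 0.0
```

Request:
{"method": "jog_arm", "body": {"jaw": [0,0,0,0], "xyz": [[0,0,0.1],[0,0,0.1],[0,0,0.1],[0,0,0]], "turn": [[0,0,0],[0,0,0],[0,0,0],[0,0,0]]}}

```text
time_s: 7.63
position: [0.6561, -0.0547, 0.1189]
eef_rot: [2.402, -2.025, -0.0]
wrist_force: [1.1, 0.4, 0.4]
opening: -0.002
```

Request:
{"method": "jog_arm", "body": {"jaw": [0,0,0], "xyz": [[0,0,0.1],[0,0,0.1],[0,0,0]], "turn": [[0,0,0],[0,0,0],[0,0,0]]}}

```text
time_s: 7.88
position: [0.6563, -0.0548, 0.1176]
eef_rot: [-2.402, 2.025, -0.0]
wrist_force: [-1.1, -0.1, 3.8]
opening: 0.003
```

Request:
{"method": "jog_arm", "body": {"jaw": [0,0,0], "xyz": [[0,0,0.05],[0,0,0.05],[0,0,0]], "turn": [[0,0,0],[0,0,0],[0,0,0]]}}

```text
time_s: 8.13
position: [0.6563, -0.0547, 0.1174]
eef_rot: [-2.402, 2.025, -0.001]
wrist_force: [-3.2, 0.9, 7.8]
opening: 0.001
```

```bash
python3 - <<'E'
from fit import *
b=shot('side')['frame'][120:230,180:320]
cv2.imwrite('pics/s4.png',cv2.resize(b,(700,550),interpolation=2))
im=shot('top');print(find('top',im,'lid_edge',1))
# next: retreat up, go over squeeze point
for n,p in dict(up=J(-.005,.02,.19,.19),over=J(-.159,-.100,.19,.19),down=J(-.159,-.100,.066,.19)).items(): print(n); rel(p,-np.pi/2+.19)
E
```

```text
wrist 0.19648796903481022 [ 0.66226644 -0.0722719 ] [[-1.1, -1.1], [0.2, -1.4], [2.2, -0.5], [-1.3, 3.0]]
[(0.93, array([0.4314, 0.3778, 0.1037]))]
up
shift cm [-0.16  0.25 -7.26] pos [ 0.6563 -0.0547  0.1174] yaw -1.401 zax [ 0. -0. -1.] op 0.0012028968353884363 t 8.2833 F [-3.8 -0.9  8. ]
turn z -0.020066598887981124
shift after turn [-0.16  0.24 -7.26]
over
shift cm [12.15 15.4  -7.26] pos [ 0.6563 -0.0547  0.1174] yaw -1.401 zax [ 0. -0. -1.] op 0.0012028968353884363 t 8.2833 F [-3.8 -0.9  8. ]
turn z -0.020066598887981124
shift after turn [11.84 15.64 -7.26]
down
shift cm [12.15 15.41  5.14] pos [ 0.6563 -0.0547  0.1174] yaw -1.401 zax [ 0. -0. -1.] op 0.0012028968353884363 t 8.2833 F [-3.8 -0.9  8. ]
turn z -0.020066598887981124
shift after turn [11.83 15.65  5.14]
```

View pics/s4.png

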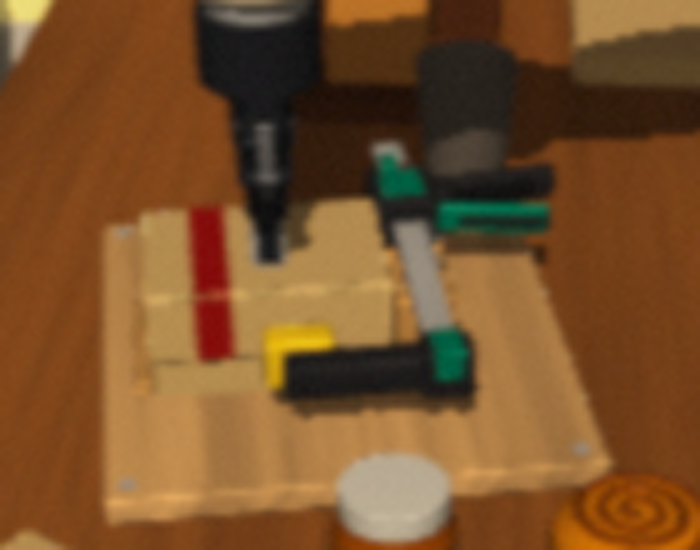

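The side view shows the lid shut and the flap hanging over the front. I back off and go over the trigger with the jaws open, taking a close look from there.

Request:
{"method": "jog_arm", "body": {"jaw": [0,0,0,1,1,1,1,1,1,1,1], "xyz": [[0,0,-1.5],[0,0,-2.5],[0,0,-3.3],[2,2.6,0],[2,2.6,0],[2,2.6,0],[2,2.6,0],[2,2.6,0],[1.85,2.6,0],[0,0,0],[0,0,0]], "turn": [[0,0,0],[0,0,0],[0,0,0],[0,0,-0.02],[0,0,0],[0,0,0],[0,0,0],[0,0,0],[0,0,0],[0,0,0],[0,0,0]]}}

```text
time_s: 9.2
position: [0.5243, -0.2014, 0.1899]
eef_rot: [-2.419, 2.004, -0.002]
wrist_force: [1.1, 0.7, -0.3]
opening: 0.997
```

```bash
python3 - <<'E'
from fit import *
rel(J(-.159,-.100,.066,.19),-np.pi/2+.19)
im=shot('wrist'); np.save('w5.npy',im,allow_pickle=True)
for t in ['trigger_blade','grip_handle','foam_pad','flap_face','lid_edge','gift_box']: print(t,[(s,Jin(p).tolist()) for s,p in find('wrist',im,t,2)])
cv2.imwrite('pics/w5.png',cv2.resize(im['frame'],(800,600),interpolation=2))
E
```

```text
wrist 0.19648796903481022 [ 0.66226644 -0.0722719 ] [[-1.1, -1.1], [0.2, -1.4], [2.2, -0.5], [-1.3, 3.0]]
shift cm [-0.08 -0.08 12.39] pos [ 0.5243 -0.2014  0.1899] yaw -1.384 zax [ 0.001 -0.    -1.   ] op 0.9969939206705901 t 9.2 F [ 1.1  0.7 -0.3]
turn z -0.0032800893570357204
shift after turn [-0.08 -0.08 12.39]
trigger_blade [(0.57, [-162.5, -71.3, 76.8])]
grip_handle [(0.8, [-167.3, -121.0, 74.3])]
foam_pad [(0.68, [-24.0, 80.7, 81.6])]
flap_face [(0.55, [-38.4, -4.5, 90.5]), (0.53, [-42.0, -13.3, 93.1])]
lid_edge [(0.6, [-42.2, -3.3, 92.5]), (0.38, [-42.8, -9.7, 93.3])]
gift_box [(0.57, [-41.8, -12.0, 93.6])]
```

View pics/w5.png

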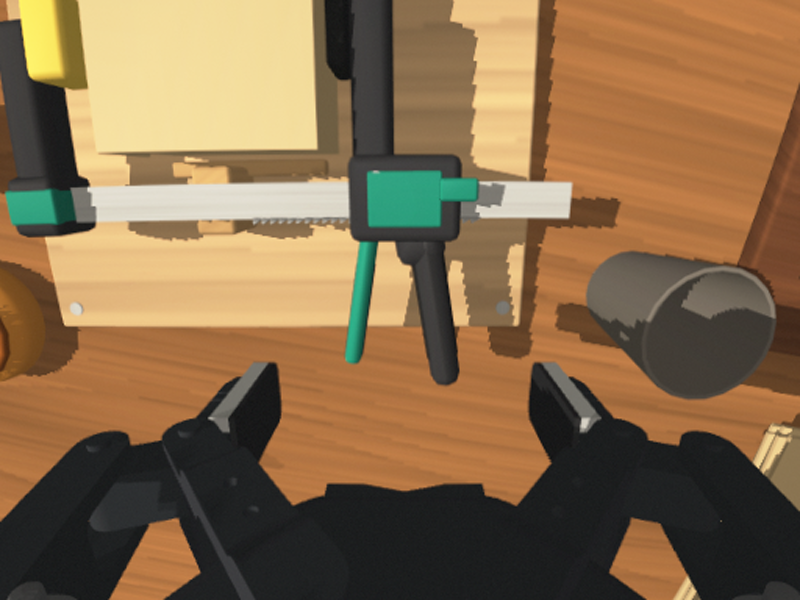

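The fingers straddle the handle (435,310) and trigger (362,300), and the housing and cup are clear. I work out the lateral offset and the closing depth.

```bash
python3 - <<'E'
import fit; from fit import *
fit.im=np.load('w5.npy',allow_pickle=True).item()
T=fit.im['W']@np.linalg.inv(np.array(fit.im['T_tool_cam']))
def tool(u,v,z): return (np.linalg.inv(T)@np.append(atz(fit.im,u/1.5625,v/1.5625,z),1))[:3].round(4)*1000
print('blade',tool(368,250,.074),tool(355,355,.074),'R edge',tool(377,250,.074),tool(363,355,.074),'L',tool(360,250,.074),tool(346,355,.074))
print('handle L',tool(416,265,.076),tool(433,372,.076),'R',tool(441,250,.076),tool(458,372,.076))
print('housing bottom edge',tool(405,240,.081),'board corner',tool(65,326,.018),tool(520,326,.018))
print(seen(65,326,.018),seen(520,326,.018),'housing',seen(355,240,.081),seen(460,240,.081),'box lid',seen(98,152,.092),seen(320,150,.092))
print('pad',seen(85,87,.08),seen(30,80,.08),'pad x')
E
```

```text
wrist 0.19648796903481022 [ 0.66226644 -0.0722719 ] [[-1.1, -1.1], [0.2, -1.4], [2.2, -0.5], [-1.3, 3.0]]
blade [-20.5 -28.7 115.9] [-29.9  35.  115.9] R edge [-15.5 -28.7 115.9] [-25.   35.  115.9] L [-25.  -28.7 115.9] [-35.3  35.  115.9]
handle L [  6.4 -20.6 114. ] [ 17.2  45.3 113.9] R [ 20.3 -29.1 114. ] [ 32.4  45.3 113.9]
housing bottom edge [  0.2 -35.4 109. ] board corner [-259.    37.6  171.7] [ 84.8  36.7 171.9]
[-195.4  159.5   18. ] [-197.9 -184.2   18. ] housing [-124.8  -73.2   81. ] [-125.3 -130.1   81. ] box lid [-76.2  54.7  92. ] [-78.6 -59.   92. ]
pad [-42.4  65.2  80. ] [-36.9  96.2  80. ] pad x
```

Request:
{"method": "jog_arm", "body": {"jaw": [1,1,1,1,1,1,1,1,1], "xyz": [[0.5,0,0],[0,0,2.2],[0,0,2.2],[0,0,2.2],[0,0,2.2],[0,0,2],[0,0,1.2],[0,0,0.8],[0,0,0]], "turn": [[0,0,0],[0,0,0],[0,0,0],[0,0,0],[0,0,0],[0,0,0],[0,0,0],[0,0,0],[0,0,0]]}}

```text
time_s: 10.3
position: [0.5249, -0.2044, 0.0593]
eef_rot: [2.422, -2.0, -0.005]
wrist_force: [-0.1, 0.2, -0.4]
opening: 1.0
```

Request:
{"method": "jog_arm", "body": {"jaw": [0.6,0.4,0.2,0,0,0,0,0], "xyz": [[0,0,0],[0,0,0],[0,0,0],[0,0,0],[0,0,0],[0,0,0],[0,0,0],[0,0,0]], "turn": [[0,0,0],[0,0,0],[0,0,0],[0,0,0],[0,0,0],[0,0,0],[0,0,0],[0,0,0]], "squeeze": 25}}

```text
time_s: 10.97
position: [0.5274, -0.2096, 0.0642]
eef_rot: [2.42, -1.997, 0.014]
wrist_force: [-2.7, -12.6, 2.8]
opening: 0.435
```

```bash
cat > chk.py <<'E'
import fit; from fit import *
rel([.5,0,0])
im=shot('wrist'); fit.im=im; sd=shot('side')['frame'][120:230,180:320]
import sys
for t in ['foam_pad','trigger_blade']: print(t,[(s,Jin(p).tolist()) for s,p in find('wrist',im,t,1)])
n=sys.argv[1]; np.save('last.npy',im,allow_pickle=True)
cv2.imwrite(f'pics/{n}.png',np.hstack([cv2.resize(im['frame'],(448,336)),cv2.resize(sd,(350,336),interpolation=2)]))
E
python3 chk.py c1
```

```text
wrist 0.19648796903481022 [ 0.66226644 -0.0722719 ] [[-1.1, -1.1], [0.2, -1.4], [2.2, -0.5], [-1.3, 3.0]]
shift cm [-21.16  -1.28   6.23] pos [ 0.5274 -0.2096  0.0642] yaw -1.38 zax [ 0.004 -0.008 -1.   ] op 0.4347975261917282 t 10.9667 F [ -2.7 -12.6   2.8]
foam_pad []
trigger_blade [(0.68, [-160.5, -92.2, 72.9])]
```

View pics/c1.png

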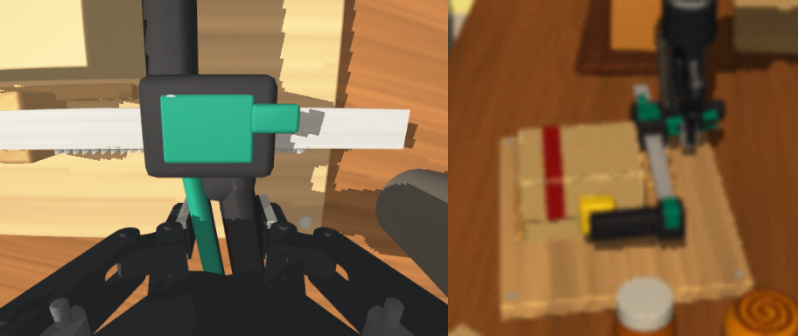

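```bash
cat > trav.py <<'E'
from fit import *
def blob(img,lo,hi,roi):
    x0,y0,x1,y1=roi; h=cv2.cvtColor(img[y0:y1,x0:x1],cv2.COLOR_BGR2HSV); m=cv2.inRange(h,lo,hi)
    n,l,st,c=cv2.connectedComponentsWithStats(m)
    if n<2: return None
    i=1+st[1:,4].argmax(); w=(l==i); return c[i]+[x0,y0],st[i,4],(st[i,0]+x0,st[i,1]+y0,st[i,2],st[i,3])
Y=((20,110,120),(34,255,255));G=((70,120,50),(95,255,255))
def meas(top,side,imt,ims):
    for n,img,im,ry,rg in[('top',top,imt,(245,140,310,180),(245,175,300,215)),('side',side,ims,(210,170,290,230),(245,175,290,215))]:
        for k,b,z in(('pad',blob(img,*Y,ry),.08),('jaw',blob(img,*G,rg),.076)):
            if b is None: print(n,k,None); continue
            print(n,k,b[0].round(2),b[1],b[2],'jig',Jin(atz(im,*b[0],z)))
if __name__=='__main__':
    a=shot('top');b=shot('side')
    import os
    if not os.path.exists('base'): meas(cv2.imread('pics/top0.png'),cv2.imread('pics/side0.png'),a,b); open('base','w')
    print('now'); meas(a['frame'],b['frame'],a,b)
    s=r.observe(); print(s['time_s'],s['opening'],s['wrist_force'].round(1),s['position'].round(4))
E
python3 trav.py
```

```text
wrist 0.19648796903481022 [ 0.66226644 -0.0722719 ] [[-1.1, -1.1], [0.2, -1.4], [2.2, -0.5], [-1.3, 3.0]]
top pad [263.36 161.43] 145 (np.int32(258), np.int32(153), np.int32(12), np.int32(17)) jig [-17.1  87.8  80. ]
top jaw [262.93 192.54] 61 (np.int32(259), np.int32(189), np.int32(9), np.int32(8)) jig [-102.3  108.9   76. ]
side pad [237.59 189.08] 111 (np.int32(232), np.int32(185), np.int32(16), np.int32(13)) jig [ -7.5 100.6  80. ]
side jaw [269.3  190.54] 67 (np.int32(266), np.int32(186), np.int32(8), np.int32(11)) jig [-101.7  116.2   76. ]
now
top pad [265.52 160.81] 144 (np.int32(260), np.int32(153), np.int32(12), np.int32(16)) jig [-16.8  81.5  80. ]
top jaw [265.21 192.21] 61 (np.int32(261), np.int32(189), np.int32(10), np.int32(8)) jig [-102.9  102.4   76. ]
side pad [237.58 187.52] 121 (np.int32(232), np.int32(183), np.int32(15), np.int32(14)) jig [-8.2 91.7 80. ]
side jaw [268.88 189.55] 65 (np.int32(266), np.int32(185), np.int32(7), np.int32(10)) jig [-101.3  110.5   76. ]
11.2667 0.43447403934216405 [ -2.8 -13.8   1.7] [ 0.5274 -0.2097  0.0642]
```

Request:
{"method": "jog_arm", "body": {"jaw": [1,1,1,1,1], "xyz": [[0.3,0,0],[0,0,0],[0,0,0],[0,0,0],[0,0,0]], "turn": [[0,0,0],[0,0,0],[0,0,0],[0,0,0],[0,0,0]]}}

```text
time_s: 11.68
position: [0.5266, -0.2078, 0.0613]
eef_rot: [-2.422, 2.0, -0.001]
wrist_force: [0.5, -0.3, 0.5]
opening: 0.999
```

```bash
python3 trav.py; python3 chk.py c2
```

```text
wrist 0.19648796903481022 [ 0.66226644 -0.0722719 ] [[-1.1, -1.1], [0.2, -1.4], [2.2, -0.5], [-1.3, 3.0]]
now
top pad [265.05 161.03] 144 (np.int32(260), np.int32(153), np.int32(12), np.int32(17)) jig [-17.1  82.9  80. ]
top jaw [264.74 192.31] 62 (np.int32(260), np.int32(189), np.int32(10), np.int32(8)) jig [-102.8  103.8   76. ]
side pad [237.65 187.79] 119 (np.int32(232), np.int32(183), np.int32(15), np.int32(14)) jig [-8.3 93.3 80. ]
side jaw [269.1  189.68] 62 (np.int32(266), np.int32(185), np.int32(7), np.int32(10)) jig [-101.8  111.3   76. ]
11.7833 1.0015262522858988 [-0.2 -0.6  0.4] [ 0.5265 -0.2078  0.0612]
wrist 0.19648796903481022 [ 0.66226644 -0.0722719 ] [[-1.1, -1.1], [0.2, -1.4], [2.2, -0.5], [-1.3, 3.0]]
shift cm [-20.91  -1.33   6.12] pos [ 0.5265 -0.2078  0.0612] yaw -1.381 zax [ 0. -0. -1.] op 1.0015262522858988 t 11.7833 F [-0.2 -0.6  0.4]
foam_pad [(0.27, [-169.8, -240.3, 39.4])]
trigger_blade [(0.69, [-156.9, -75.7, 73.9])]
```

View pics/c2.png

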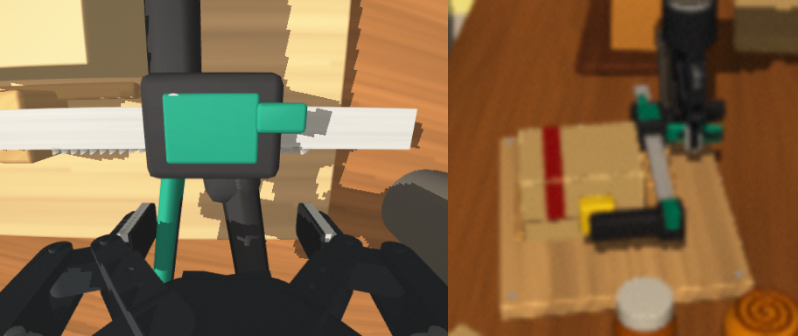

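The first tooth worked: 6.4 mm forward, 1.4 mm back, and the trigger is fully released. Repeating; I watch the pad-to-jaw distance for compression.

Request:
{"method": "jog_arm", "body": {"jaw": [0,0,0,0,0,0,0,1,1,1,1,1,0,0,0,0,0,0,0,0], "xyz": [[0,0,0],[0,0,0],[0,0,0],[0,0,0],[0,0,0],[0,0,0],[0,0,0],[0,0,0],[0,0,0],[0,0,0],[0,0,0],[0,0,0],[0,0,0],[0,0,0],[0,0,0],[0,0,0],[0,0,0],[0,0,0],[0,0,0],[0,0,0]], "turn": [[0,0,0],[0,0,0],[0,0,0],[0,0,0],[0,0,0],[0,0,0],[0,0,0],[0,0,0],[0,0,0],[0,0,0],[0,0,0],[0,0,0],[0,0,0],[0,0,0],[0,0,0],[0,0,0],[0,0,0],[0,0,0],[0,0,0],[0,0,0]]}}

```text
time_s: 13.65
position: [0.5267, -0.21, 0.0622]
eef_rot: [2.421, -1.998, 0.005]
wrist_force: [-2.7, -6.1, 4.2]
opening: 0.437
```

```bash
python3 trav.py
```

```text
wrist 0.19648796903481022 [ 0.66226644 -0.0722719 ] [[-1.1, -1.1], [0.2, -1.4], [2.2, -0.5], [-1.3, 3.0]]
now
top pad [269.01 160.01] 150 (np.int32(264), np.int32(152), np.int32(12), np.int32(17)) jig [-16.7  71.4  80. ]
top jaw [268.73 191.34] 64 (np.int32(264), np.int32(188), np.int32(10), np.int32(8)) jig [-102.7   92.2   76. ]
side pad [237.57 185.8 ] 115 (np.int32(232), np.int32(181), np.int32(15), np.int32(14)) jig [-9.1 81.7 80. ]
side jaw [268.61 187.78] 64 (np.int32(265), np.int32(183), np.int32(8), np.int32(10)) jig [-102.   100.3   76. ]
13.75 0.43084480506450795 [-3.3 -4.8  5. ] [ 0.5267 -0.21    0.0622]
```

Request:
{"method": "jog_arm", "body": {"jaw": [1,1,1,1,1,0,0,0,0,0,0,0,0], "xyz": [[0,0,0],[0,0,0],[0,0,0],[0,0,0],[0,0,0],[0,0,0],[0,0,0],[0,0,0],[0,0,0],[0,0,0],[0,0,0],[0,0,0],[0,0,0]], "turn": [[0,0,0],[0,0,0],[0,0,0],[0,0,0],[0,0,0],[0,0,0],[0,0,0],[0,0,0],[0,0,0],[0,0,0],[0,0,0],[0,0,0],[0,0,0]]}}

```text
time_s: 14.83
position: [0.5267, -0.21, 0.0622]
eef_rot: [2.421, -1.998, 0.005]
wrist_force: [-3.5, -5.5, 4.9]
opening: 0.43
```

```bash
python3 trav.py; python3 - <<'E'
from h import *
a=cv2.resize(shot('top')['frame'][125:205,245:345],(500,400),interpolation=2);b=cv2.resize(shot('side')['frame'][145:205,195:290],(300,190),interpolation=2)
c=np.zeros((400,800,3),np.uint8);c[:,:500]=a;c[:190,500:]=b;cv2.imwrite('pics/t6.png',c)
E
```

```text
wrist 0.19648796903481022 [ 0.66226644 -0.0722719 ] [[-1.1, -1.1], [0.2, -1.4], [2.2, -0.5], [-1.3, 3.0]]
now
top pad [270.3  159.81] 150 (np.int32(265), np.int32(152), np.int32(12), np.int32(17)) jig [-17.   67.7  80. ]
top jaw [270.36 190.97] 64 (np.int32(266), np.int32(187), np.int32(10), np.int32(9)) jig [-102.7   87.6   76. ]
side pad [237.25 185.19] 118 (np.int32(231), np.int32(181), np.int32(16), np.int32(14)) jig [-8.4 78.  80. ]
side jaw [268.21 186.78] 63 (np.int32(265), np.int32(182), np.int32(8), np.int32(10)) jig [-101.7   94.4   76. ]
14.9333 0.43618310444943975 [-2.8 -6.2  4. ] [ 0.5267 -0.21    0.0622]
```

View pics/t6.png

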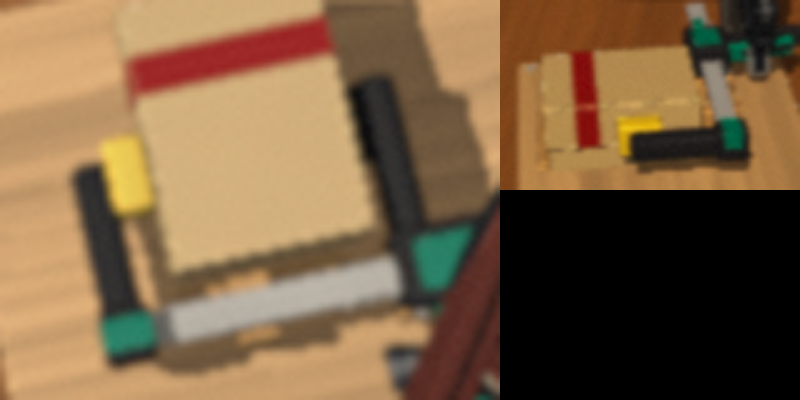

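The pad now touches the flap (about 1 mm compressed in numbers, no gap in the top view). One more tooth.

Request:
{"method": "jog_arm", "body": {"jaw": [1,1,1,1,1,0,0,0,0,0,0,0,0], "xyz": [[0,0,0],[0,0,0],[0,0,0],[0,0,0],[0,0,0],[0,0,0],[0,0,0],[0,0,0],[0,0,0],[0,0,0],[0,0,0],[0,0,0],[0,0,0]], "turn": [[0,0,0],[0,0,0],[0,0,0],[0,0,0],[0,0,0],[0,0,0],[0,0,0],[0,0,0],[0,0,0],[0,0,0],[0,0,0],[0,0,0],[0,0,0]]}}

```text
time_s: 16.12
position: [0.5267, -0.21, 0.0622]
eef_rot: [2.421, -1.998, 0.005]
wrist_force: [-2.1, -5.1, 4.3]
opening: 0.434
```

```bash
python3 trav.py;python3 - <<'E'
from h import *
cv2.imwrite('pics/t7.png',cv2.resize(shot('top')['frame'][125:205,245:345],(500,400),interpolation=2))
E
```

```text
wrist 0.19648796903481022 [ 0.66226644 -0.0722719 ] [[-1.1, -1.1], [0.2, -1.4], [2.2, -0.5], [-1.3, 3.0]]
now
top pad [271.01 159.64] 148 (np.int32(266), np.int32(152), np.int32(12), np.int32(16)) jig [-17.   65.7  80. ]
top jaw [271.88 190.66] 59 (np.int32(268), np.int32(187), np.int32(9), np.int32(8)) jig [-102.8   83.2   76. ]
side pad [237.46 184.77] 110 (np.int32(232), np.int32(180), np.int32(15), np.int32(14)) jig [-9.3 75.6 80. ]
side jaw [268.  186.2] 59 (np.int32(265), np.int32(182), np.int32(7), np.int32(10)) jig [-101.6   90.9   76. ]
16.2167 0.43543383234715255 [-4.1 -4.9  4.3] [ 0.5267 -0.21    0.0622]
```

The jaw-to-pad distance has shrunk by 3.4 mm in both views, so about 4 N. That is barely more than the box's sliding friction, so the box is hardly held yet. One more tooth gives about 8 mm, or 10 N, which is still mild for the box and well inside the foam's 20 mm.

Request:
{"method": "jog_arm", "body": {"jaw": [1,1,1,1,1,0,0,0,0,0,0,0,0,0,0], "xyz": [[0,0,0],[0,0,0],[0,0,0],[0,0,0],[0,0,0],[0,0,0],[0,0,0],[0,0,0],[0,0,0],[0,0,0],[0,0,0],[0,0,0],[0,0,0],[0,0,0],[0,0,0]], "turn": [[0,0,0],[0,0,0],[0,0,0],[0,0,0],[0,0,0],[0,0,0],[0,0,0],[0,0,0],[0,0,0],[0,0,0],[0,0,0],[0,0,0],[0,0,0],[0,0,0],[0,0,0]], "squeeze": 30}}

```text
time_s: 17.52
position: [0.5267, -0.21, 0.0623]
eef_rot: [2.421, -1.998, 0.005]
wrist_force: [-2.5, -6.2, 5.1]
opening: 0.436
```

```bash
python3 trav.py;python3 - <<'E'
from h import *
a=cv2.resize(shot('top')['frame'][125:205,245:345],(400,320),interpolation=2);b=cv2.resize(shot('side')['frame'][130:210,190:290],(400,320),interpolation=2)
w=cv2.resize(shot('wrist')['frame'],(373,280))
c=np.zeros((600,800,3),np.uint8);c[:320,:400]=a;c[:320,400:]=b;c[320:,:373]=w;cv2.imwrite('pics/t8.png',c)
E
```

```text
wrist 0.19648796903481022 [ 0.66226644 -0.0722719 ] [[-1.1, -1.1], [0.2, -1.4], [2.2, -0.5], [-1.3, 3.0]]
now
top pad [270.97 159.65] 145 (np.int32(266), np.int32(152), np.int32(12), np.int32(16)) jig [-17.   65.8  80. ]
top jaw [273.59 190.32] 66 (np.int32(269), np.int32(187), np.int32(10), np.int32(8)) jig [-103.    78.3   76. ]
side pad [237.32 184.94] 112 (np.int32(231), np.int32(180), np.int32(16), np.int32(15)) jig [-8.7 76.5 80. ]
side jaw [267.77 185.54] 65 (np.int32(264), np.int32(181), np.int32(8), np.int32(10)) jig [-101.5   87.    76. ]
17.6167 0.4313503635547033 [-3.7 -6.   5.9] [ 0.5267 -0.21    0.0623]
```

View pics/t8.png

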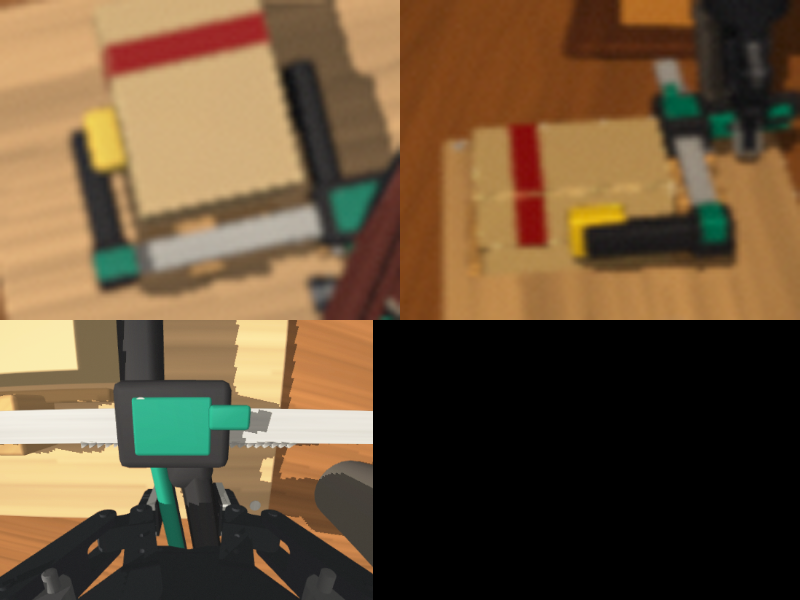

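The pad stayed put while the jaw advanced 4.9 mm, so the box now bears firmly on the rear pad with about 8.4 mm of foam compression, roughly 10 N. The lid is shut, the box looks undamaged and the trigger is fully squeezed. Handing in while holding.

```bash
python3 -c "
from plant import sign_off; print(sign_off())"
```

```text
the job is handed in; nothing more can be done
None
```

The gift box is sealed and clamped. I handed the job in at about 18 s with the gripper still closed round the handle and trigger.

**Lid:** I pushed it down in an arc with the closed fingers and pressed it shut with about 8 N at the end. The side view shows it level, with the flap hanging over the front.

**Clamp:** It took six full squeezes of the trigger.
- **Grip on the box:** On the last squeeze the jaw advanced 4.9 mm while the foam pad stayed put. That means the box bears on the rear pad, with the foam pressed in about 8.4 mm, or roughly 10 N. After the fifth squeeze it was only about 4 N, so I added one more.
- **Trigger and gripper:** The wrist picture shows the trigger against the handle. The gripper opening is about 37 mm, where 33 to 37 mm was expected.
- **Wrist force:** It stayed at or below about 14 N in every reading.

**Checks that disagreed or were missing:**
- **Jig angle:** The overhead and wrist cameras differed by about 0.02 rad.
- **Pad position:** The overhead and side cameras differed by about 10 mm in absolute pad position, so I relied on changes in position. The two cameras agreed on those up to the fifth squeeze. For the last one, the 8.4 mm is the overhead figure; the side view gives about 8 mm.
- **First squeeze:** The handle pushed the gripper about 5 mm sideways. I moved it 3 mm towards the handle before the next squeeze.
- **Crushing:** The force that would crush the cardboard isn't given. I judged 10 N safe, and the pictures show no damage.
- **Cup, jar and bun:** I sent no move at them and saw no contact, but I did not measure their positions again at the end.

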